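Let the cover-glass press down off its ratchet

ROBOT

A 6-joint arm with a two-finger parallel gripper is mounted at the origin on a cart in front of the work surface, level with it; the furniture and walls round the work are solid. World frame = base frame: x ahead of the robot, y to its left, z up, the work surface at z = 0. Lengths are in m, angles in degrees, forces in N, time in s.
With the tool pointing down it reaches from about 0.35 to 0.875 m from the base axis. Payload 4.2 kg.
Tool frame: the origin (TCP) lies where the fingers leave the gripper's body, on its centre line; the fingertips stand 70 mm ahead of it and the grasp point (between the pads) lies 51 mm ahead of it; z points along the fingers, y is the direction in which the jaws open and shut (so a half turn about z gives the same grasp; the last joint's range is limited). The gripper opens to 87 mm and grips with 3 to 60 N. Pads are 19 mm wide; open, the fingers measure 117 mm over their backs; the gripper's body (75 mm by 190 mm) begins 51 mm behind the grasp point.
Start: joints at [-51.589, 22.042, 0.453, 0, -68.411, -14.817], TCP at [0.25, -0.573, 0.292] pointing down, gripper open.
Joint ranges: [-179.83, 179.83], [-69.29, 118.12], [-61.27, 80.66], [-181.25, 117.63], [-171.15, -9.14], [-177.46, 177.46]. Speed limits (degrees/s): [159.86, 159.86, 180, 180, 180, 180].

INTERFACE

Orientations are given as a 3x3 rotation matrix whose columns are the frame's x, y, z axes.
In Python, from station import sense, cams, job gives the robot as it stands. The module is installed in compiled form; this text tells all that it offers.
- The arm moves only by the shell command python3 -m handwheel 'ROWS'. ROWS is JSON, a list of rows, each a list of 5 numbers: the shift along the tool's x, y, z in cm, then the turn about the tool's z in degrees, then the opening, from 0 (shut) to 1 (fully open). A call has 1 to 10 rows; each row shifts and turns the commanded pose from where the row before left it, along the tool's axes as they then stand; what a row does not reach is not made up. A row lasts 1/8 s, in which the tool goes at most 62.5 mm and 10.7 degrees, less where a joint would pass 70% of its speed; a pose out of reach is approached as far as the arm can. A call with a gripper value outside its range is refused whole. The fingers move at their own pace and stop on an object; the grip force is fixed at half the most. Time passes only in rows, so rows that do not move let the fingers close. It gives the time, the measured TCP pose, the force and the opening at its end, in the units of the state.
- sense(): the state, without advancing time (a new reading comes with each control period).
- cams.capture(name): name is "scene" or "top" or "wrist"; returns the picture (384x512x3 uint8, red, green, blue); there is no depth.
- cams.camera_params(name): a dict with "fx", "fy", "cx", "cy" (pixels), "origin" and "rotation" of the camera in the world. Camera axes: x right, y down, z forward; pixel columns grow to the right and rows downward; lengths in m; the calibration is good to about 2 mm. A picture is of the moment at which its call begins: read the wrist's pose just before it. camera_params takes no time and is no camera call; for the wrist camera it gives the pose at the moment of the call.
- job.finish_job(): hands the job in, once; it reports no verdict.
The state is a dict: "time_s": time; "joints": joint angles; "joint_velocities": joint speeds; "effort": joint torques, N m; "tcp_pos": TCP position; "ee_rot": TCP orientation; "wrist_force": force on the tool from outside, world axes, zero at the start; "moment": the same for the moment, N m; "gripper_width": opening from 0.0 (shut) to 1.0 (fully open).
Only numpy, scipy, OpenCV 4.12 (cv2) and the standard library are available. Lean on these libraries where they do the work, as an engineer would, in place of code of your own. Each camera call takes 0.05 s, during which the arm holds its last target. There are 200 camera calls.

TASK

The weighted plate of the small bench press is held up by the ratchet pawl under the crank knob. Lift the knob to free the pawl and, keeping it lifted, let the crank turn back slowly under the load until the plate rests with its own weight on the glass, without dropping it or pressing it down hard. Then let the pawl back down onto the ratchet ring and let go, leaving the things standing round the press alone.

Things in the scene. Friction and masses are not known exactly. Their poses are not given: they have to be found in the camera images.
- knob (a point): Centre of the grip of the black crank knob: upright cylinder 26 mm wide, 36 mm tall, with a 34 mm wide, 6 mm cap on top; it is the highest part of the press, and below it 10 mm are free round a thin stem. The grip turns freely about its upright axis. It is also the pawl: pulled up by 14 mm at most (about 4 N at the bottom, 6 N at the top, sprung) it lifts the pin under it from the ratchet ring.
- crank_axis (a point): Point on the upright crank axis, in the air above the round grey housing (144 mm wide), at the height of the knob's grip centre with the pawl down. The knob moves on a level circle of 60 mm radius about it. Local z up; the plate's centre lies 165 mm along local -y; the crank starts pointing along local -x.
- crank (a joint): Crank angle, rad: 0 at the start, growing clockwise seen from above, which lowers the plate 30 mm per rad; stop at 2.4. The gears are rigid: the crank can also press the plate down. The weight drives the knob this way with 4 to 6 N, which vanishes once the plate rests on the glass; with the pawl free and the knob not held, the plate falls.
- pawl (a joint): Lift of knob and pawl, m: 0 down, 0.014 at the upper stop; above 0.008 the pin is clear of all teeth. The ring has 12 saw teeth, 8 mm high, that block only the lowering way. Let down on the slope or tip of a tooth, the pawl stays between 0 and 0.0065, as good as fully down. Let it down only with the crank relieved, without pushing.
- ram: Steel press plate 56 x 90 x 10 mm with a round weight on it, about 0.9 kg (0.75 to 1.05), sliding on the mast; origin at the centre of the plate's underside, 105 mm above the worktop at the start.
- oil_bottle_mid (a point): Small brown bottle with a black cap, 30 mm in diameter, 70 mm tall, standing by the press; its centre. Leave alone.
- petri_dish0_mid (a point): Clear round dish 61 mm in diameter, 16 mm tall, by the press; its centre. Leave alone.
- coverglass_box0_mid (a point): Small square box 50 x 50 x 20 mm by the press; its centre. Leave alone.
- stage (a point): Centre of the top of the stage's grey foot, 90x74x16 mm, under the plate, 28 mm above the worktop. On it an aluminium head carries a ruled glass, 76x30x4 mm. A screw sets the head to another height each time, not measured: the glass top is 43 to 56 mm above the worktop, so the plate lands at crank angles of 1.6 to 2.1. The glass breaks above 20 N.

How it is judged (in metres and radians):
On the way, in this order (a step that is already met when the one before it is completed fails the run):
1. the pawl is lifted clear of the ratchet teeth (value of joint pawl above 0.008 m), for 0.2 s.
2. the plate rests on the glass with the pawl still lifted (value of joint pawl above 0.008 m and contact force between ram and anything else above 4 N), for 0.2 s.
At the end, for the whole second after the job is handed in: The plate rests still on the glass (4 to 20 N on the glass) and the pawl is down on the ratchet ring (lift under 7.8 mm) (contact force between ram and anything else between 4 and 20 N and value of joint pawl below 0.0078 m and linear speed of ram below 0.005 m/s); the robot touches nothing.
It fails at once if the glass is loaded with more than 20 N (plate dropped on it or pressed down) (contact force between ram and anything else above 20 N).
It fails at once if the plate runs away (faster than 0.12 m/s) (linear speed of ram above 0.12 m/s).
It fails at once if a thing standing round the press is shifted by more than 20 mm (distance of any of oil_bottle_mid, petri_dish0_mid, coverglass_box0_mid from where it was at the start of the episode above 0.02 m).
It also fails if it takes over 64 s, if anything falls off the work surface, if the arm or the gripper's body presses on something with over 40 N, if the wrist force passes 120 N, or if a joint passes its speed limit or range.

## Working session

There is one attempt and no reset: what is moved stays moved. The work goes in short steps, Python scripts to look and compute and a shell command to move; the robot and the scene stay as the last step left them, time stands still between calls to the robot, and variables do not carry over. Pictures are saved under pics/ and viewed, about 8 in all and at most 12, crops included, and the job is handed in when it is done.

```bash
mkdir -p pics; python3 - <<'E'
from station import sense,cams
import cv2,numpy as np
s=sense();print(s['time_s'],s['tcp_pos'],np.round(s['ee_rot'],3).tolist(),s['wrist_force'],s['gripper_width'])
a=cams.capture('scene');b=cams.capture('top')
for n,i in(('scene',a),('top',b)):
  cv2.imwrite(f'pics/{n}0.png',i[:,:,::-1]);p=cams.camera_params(n);print(n,p)
E
```

```text
0.0 [ 0.24999536 -0.57234389  0.29117971] [[-0.916, -0.4, -0.001], [-0.4, 0.916, 0.002], [0.0, 0.002, -1.0]] [-0.28777273 -0.37344227 -0.18724412] 0.9957181940809062
scene {'fx': 476.37718476681044, 'fy': 476.37718476681044, 'cx': 259.18780812634867, 'cy': 189.78622877173723, 'origin': array([0.14616058, 0.93920993, 0.62605927]), 'rotation': array([[-0.8971207 , -0.20687497,  0.39035521],
       [-0.4417598 ,  0.42960392, -0.78758412],
       [-0.00476669, -0.87900126, -0.47679561]])}
top {'fx': 460.76272343018815, 'fy': 460.76272343018815, 'cx': 261.8700677935462, 'cy': 192.2750921720463, 'origin': array([0.48307179, 0.07180562, 1.088867  ]), 'rotation': array([[-0.01825765, -0.99652407,  0.08128004],
       [-0.99979568,  0.0189019 ,  0.00716391],
       [-0.00867535, -0.08113264, -0.99666556]])}
```

View pics/scene0.png

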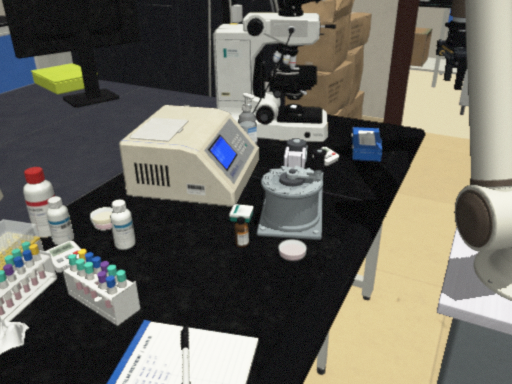

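View pics/top0.png

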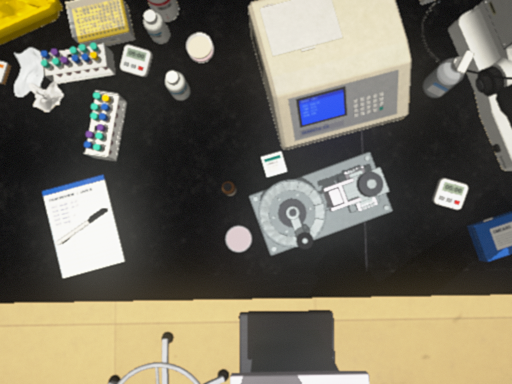

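The top view shows the crank axis at about (293,213), the knob at (305,240) and the weight at (371,183). In the scene view the press is around (295,190). I'll enlarge both.

```bash
python3 - <<'E'
import cv2,numpy as np
a=cv2.imread('pics/scene0.png')[125:245,225:345];b=cv2.imread('pics/top0.png')[145:265,245:405]
cv2.imwrite('pics/crop1.png',np.hstack([cv2.resize(a,(340,340),interpolation=2),cv2.resize(b,(453,340),interpolation=2)]))
E
```

```text
(no output)
```

View pics/crop1.png

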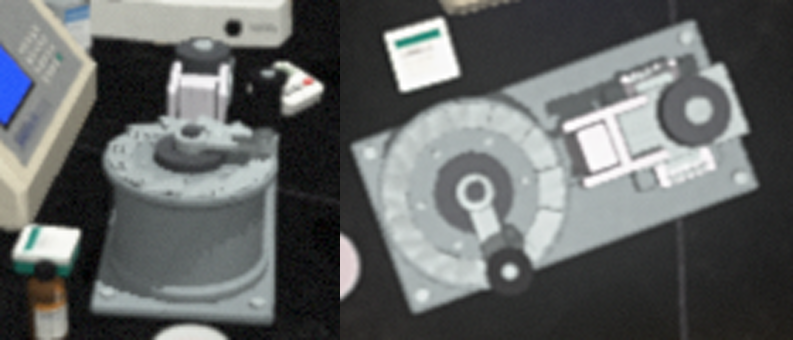

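The crop shows the knob cap at scene px (318,151) and top px (304.7,240.3), and the crank hub at top px (292.7,212.4). Next I triangulate.

```bash
cat >h.py <<'E'
import numpy as np
from station import sense,cams
def ray(n,u,v,p=None):
    p=p or cams.camera_params(n);d=p['rotation']@[(u-p['cx'])/p['fx'],(v-p['cy'])/p['fy'],1];return p['origin'],d/np.linalg.norm(d)
def tri(rs):
    A=sum(np.eye(3)-np.outer(d,d) for o,d in rs);b=sum((np.eye(3)-np.outer(d,d))@o for o,d in rs);x=np.linalg.solve(A,b)
    return x,[np.linalg.norm(np.cross(x-o,d)) for o,d in rs]
def atz(r,z): o,d=r;return o+d*(z-o[2])/d[2]
E
python3 - <<'E'
from h import *
k,e=tri([ray('scene',318,151),ray('top',304.7,240.3)]);print(k,e)
for z in(k[2]-.03,k[2]-.02):print(atz(ray('top',292.7,212.4),z))
a,e=tri([ray('scene',225+190/2.833,125+130/2.833),ray('top',292.7,212.4)]);print('hub',a,e)
print('dist',np.linalg.norm((a-k)[:2]))
for u,v in((245+22/2.833,145+148/2.833),(245+78/2.833,145+312/2.833),(245+350/2.833,145+20/2.833),(245+415/2.833,145+187/2.833)): print('base corners',atz(ray('top',u,v),.012))
print('bottle',atz(ray('top',228.5,188),.07),'dish',atz(ray('top',238,238),.016),'box',atz(ray('top',273,164),.02))
p=cams.camera_params('wrist');s=sense();print(s['ee_rot'].T@(p['origin']-s['tcp_pos']),np.round(s['ee_rot'].T@p['rotation'],3).tolist(),p['fx'])
E
```

```text
[ 0.46282601 -0.00249299  0.19067179] [np.float64(0.001529234367818544), np.float64(0.0015292343678185933)]
[0.51695465 0.01717112 0.16067179]
[0.51658961 0.01775973 0.17067179]
hub [0.51806742 0.01588658 0.13714396] [np.float64(0.0002729997337353187), np.float64(0.0002729997337352738)]
dist 0.05821874569766096
base corners [0.5596228  0.10109067 0.012     ]
base corners [0.42422003 0.0574956  0.012     ]
base corners [ 0.66120777 -0.17358024  0.012     ]
base corners [ 0.52134797 -0.22181918  0.012     ]
bottle [0.57709643 0.15308415 0.07      ] dish [0.46526673 0.13679576 0.016     ] box [0.63608182 0.05225091 0.02      ]
[ 0.07975969 -0.00118416 -0.09196744] [[0.001, -0.958, -0.287], [1.0, 0.001, 0.001], [-0.001, -0.287, 0.958]] 277.57683948772643
```

```bash
python3 -m handwheel '[[-4.2,4.4,0,0,1],[-4.2,4.4,0,0,1],[-4.2,4.4,0,0,1],[-4.2,4.4,0,0,1],[-4.2,4.4,0,0,1],[-4.2,4.4,0,0,1],[-4.2,4.4,0,0,1],[-4.2,4.4,0,0,1],[-4.2,4.4,0,0,1],[0,0,0,0,1]]'
python3 - <<'E'
from h import *
import cv2
s=sense();print(s['time_s'],s['tcp_pos'],np.round(s['ee_rot'],3).tolist(),s['wrist_force'])
p=cams.camera_params('wrist');print(p)
cv2.imwrite('pics/w1.png',cams.capture('wrist')[:,:,::-1])
E
```

```text
time_s: 1.35
tcp_pos: [0.4391, -0.0553, 0.292]
ee_rot: [[-0.914, -0.406, -0.0], [-0.406, 0.914, 0.0], [-0.0, 0.0, -1.0]]
wrist_force: [-0.3, -0.6, -0.8]
gripper_width: 1.001
1.35 [ 0.4390573  -0.05530108  0.29203601] [[-0.914, -0.406, -0.0], [-0.406, 0.914, 0.0], [-0.0, 0.0, -1.0]] [-0.3497361  -0.6424999  -0.75484205]
{'fx': 277.57683948772643, 'fy': 277.57683948772643, 'cx': 256.1804585006038, 'cy': 190.26618879431757, 'origin': array([ 0.36663128, -0.08878975,  0.38402843]), 'rotation': array([[-0.40700721,  0.87500988,  0.26211228],
       [ 0.91342428,  0.38954384,  0.11794778],
       [ 0.00110125,  0.28742532, -0.95780242]])}
```

View pics/w1.png

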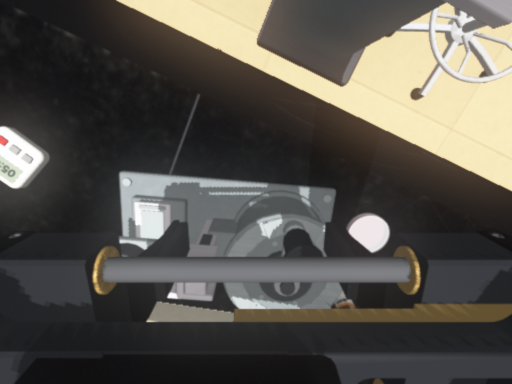

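The gripper covers the lower half of the wrist picture. The knob's dark cap shows at about (298,240), and the hub ring is at (287,285). I'll check both against the estimate.

```bash
python3 - <<'E'
from h import *
import cv2
p=cams.camera_params('wrist')
def pr(x): c=p['rotation'].T@(np.array(x)-p['origin']);return c[:2]/c[2]*p['fx']+[p['cx'],p['cy']]
print('pred cap',pr([.463,-.0025,.19]),'hub',pr([.518,.0165,.14]))
print(atz(ray('wrist',298,240),.19),atz(ray('wrist',287,285),.14))
im=cv2.imread('pics/w1.png')[170:320,200:400]
cv2.imwrite('pics/w1c.png',cv2.convertScaleAbs(cv2.resize(im,(800,600),interpolation=2),alpha=2,beta=20))
E
```

```text
pred cap [307.0472229  269.90669071] hub [290.76535643 291.96499585]
[ 0.44231522 -0.02079538  0.19      ] [0.51204793 0.00933167 0.14      ]
```

View pics/w1c.png

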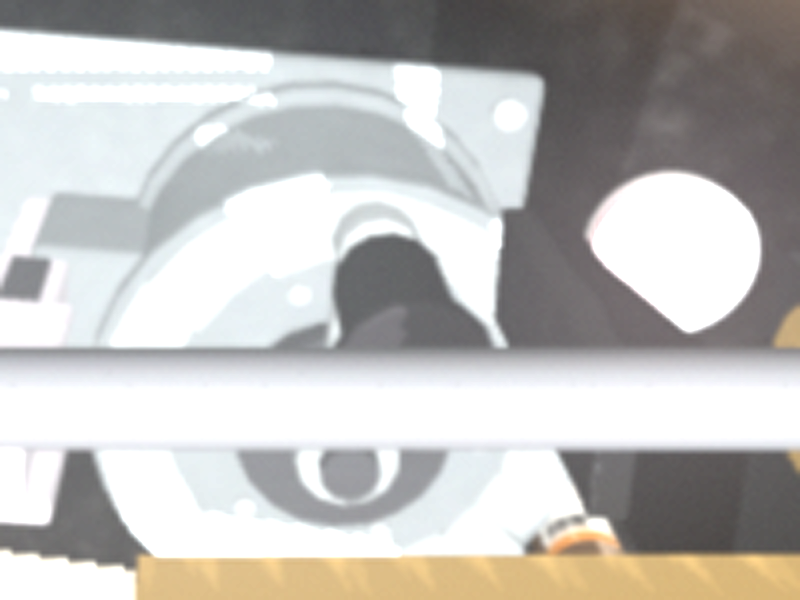

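The cap, half hidden, is centred at about (306,263), near the predicted (307,270). The hub centre is at (287,288). I'll take a three-view hub fit and then move above the knob.

```bash
python3 - <<'E'
from h import *
rs=[ray('scene',225+190/2.833,125+130/2.833),ray('top',292.7,212.4),ray('wrist',286.8,288.2)]
print(tri(rs),tri(rs[1:]))
print(atz(ray('wrist',306,264),.19))
R=sense()['ee_rot'];t=sense()['tcp_pos'];print(R.T@(np.array([.4625,-.0028,.292])-t)*100)
E
```

```text
(array([0.51852341, 0.01421824, 0.13553955]), [np.float64(0.0008341259875606369), np.float64(0.001607326021764477), np.float64(0.0014575560723666043)]) (array([0.5187867 , 0.0145419 , 0.13331606]), [np.float64(0.0013133719490133026), np.float64(0.0013133719490132452)])
[ 0.45856289 -0.00567882  0.19      ]
[-4.40264385  3.96628421 -0.01300995]
```

```bash
python3 -m handwheel '[[-4.3,3.9,0,0,1],[0,0,0,0,1],[0,0,2.5,0,1],[0,0,2.5,0,1],[0,0,1.2,0,1],[0,0,1.2,0,1],[0,0,0,0,1]]'
python3 - <<'E'
from h import *
import cv2
a=cams.capture('scene')[90:210,250:370];b=cams.capture('top')[170:290,245:405]
cv2.imwrite('pics/c2.png',np.hstack([cv2.resize(a,(340,340),interpolation=2),cv2.resize(b,(453,340),interpolation=2)])[:,:,::-1])
E
```

```text
time_s: 2.28
tcp_pos: [0.4616, -0.0061, 0.2178]
ee_rot: [[-0.917, -0.4, -0.001], [-0.4, 0.917, -0.0], [0.001, 0.0, -1.0]]
wrist_force: [-0.8, 0.8, 0.7]
gripper_width: 1.001
```

View pics/c2.png

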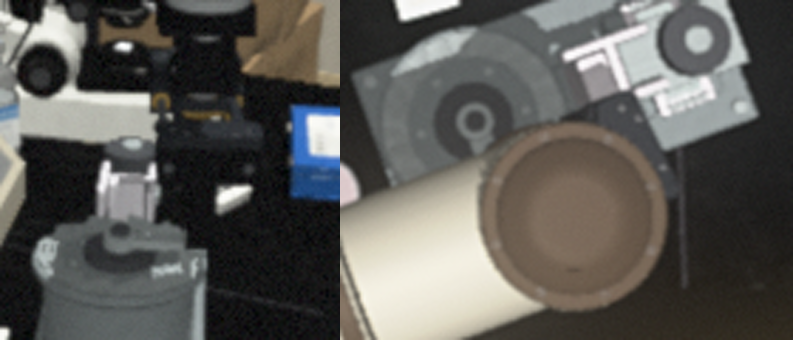

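The gripper is over the knob in the scene crop, around (205,150), with nothing else near it. I'll close and check the width.

```bash
python3 -m handwheel '[[0,0,0,0,0.6],[0,0,0,0,0.6],[0,0,0,0,0.45],[0,0,0,0,0.45]]'; python3 -m handwheel '[[0,0,0,0,0.2],[0,0,0,0,0.2],[0,0,0,0,0.2],[0,0,0,0,0.2]]'; python3 -c "
from h import *
s=sense();print(s['ee_rot'].T@s['wrist_force'],s['moment'])"
```

```text
time_s: 2.88
tcp_pos: [0.4619, -0.0055, 0.2183]
ee_rot: [[-0.916, -0.4, 0.0], [-0.4, 0.916, 0.0], [-0.0, -0.0, -1.0]]
wrist_force: [-0.1, 0.3, -0.5]
gripper_width: 0.631
time_s: 3.38
tcp_pos: [0.4618, -0.0052, 0.2183]
ee_rot: [[-0.916, -0.4, -0.0], [-0.4, 0.916, 0.001], [-0.0, 0.001, -1.0]]
wrist_force: [-1.2, 4.2, 1.3]
gripper_width: 0.368
[-0.57880911  4.37265244 -1.28119057] [ 1.07601358  0.55552646 -0.02297738]
```

```bash
python3 -m handwheel '[[0,0,0,0,0.2],[0,0,0,0,0.2],[0,0,0,0,0.2],[0,0,0,0,0.2]]'; python3 -c "
from h import *
s=sense();print(s['ee_rot'].T@s['wrist_force'],s['moment'])"
```

```text
time_s: 3.88
tcp_pos: [0.4619, -0.0056, 0.2183]
ee_rot: [[-0.916, -0.4, 0.0], [-0.4, 0.916, 0.0], [-0.0, 0.0, -1.0]]
wrist_force: [-1.4, 4.8, 1.6]
gripper_width: 0.367
[-0.60516574  4.92965956 -1.62201849] [ 1.04544399  0.55496692 -0.01244917]
```

The width settles at 32 mm, so the knob is held. The +4.9 N along tool y means the gripper already carries the load. I'll lift gently.

```bash
for i in 1; do python3 -m handwheel '[[0,0,-0.15,0,0.2],[0,0,-0.15,0,0.2],[0,0,-0.1,0,0.2],[0,0,0,0,0.2]]'; done; python3 -c "
from h import *
s=sense();print(s['ee_rot'].T@s['wrist_force'],s['moment'])"
```

```text
time_s: 4.38
tcp_pos: [0.4617, -0.0055, 0.222]
ee_rot: [[-0.916, -0.4, -0.0], [-0.4, 0.916, 0.0], [0.0, 0.0, -1.0]]
wrist_force: [-0.7, 4.2, -5.2]
gripper_width: 0.367
[-1.02637439  4.12342894  5.17148342] [1.27671662 0.01881547 0.05176988]
```

```bash
python3 -m handwheel '[[0,0,-0.2,0,0.2],[0,0,-0.2,0,0.2],[0,0,-0.2,0,0.2],[0,0,-0.15,0,0.2],[0,0,0,0,0.2],[0,0,0,0,0.2]]'; python3 -c "
from h import *
s=sense();print(s['ee_rot'].T@s['wrist_force'],s['moment'])"
```

```text
time_s: 5.12
tcp_pos: [0.4618, -0.0056, 0.2297]
ee_rot: [[-0.916, -0.4, -0.0], [-0.4, 0.916, 0.0], [0.0, 0.0, -1.0]]
wrist_force: [-0.5, 4.3, -6.0]
gripper_width: 0.363
[-1.23374887  4.15354298  5.97066611] [ 1.17798179  0.12224836 -0.05402731]
```

```bash
cat >>h.py <<'E'
AX=np.array([.5185,.0152])
def plan(step,n,r=.0602,ax=AX):
    s=sense();R=s['ee_rot'];p=s['tcp_pos'];d=p[:2]-ax;a=np.arctan2(d[1],d[0]);q=p.copy()
    f=s['wrist_force'];t=np.array([np.sin(a),-np.cos(a)]);
    print('t',s['time_s'],'angle',round(np.radians(200.1)-a%(2*np.pi),3),'r',np.hypot(*d).round(4),'z',p[2].round(4),'Ftan %.1f Frad %.1f Fz %.1f'%(f[:2]@t,f[:2]@d/np.hypot(*d),f[2]),'w',round(s['gripper_width'],3))
    for i in range(1,n+1):
        b=a-i*step;g=np.array([*(ax+r*np.array([np.cos(b),np.sin(b)])),p[2]]);print(np.round(R.T@(g-q)*100,2)[:2].tolist());q=g
E
python3 -c "
from h import *
plan(.05,10)"
```

```text
t 5.125 angle -0.001 r 0.0604 z 0.2297 Ftan 4.2 Frad -1.0 Fz -6.0 w 0.363
[-0.05, 0.3]
[-0.04, 0.3]
[-0.06, 0.3]
[-0.07, 0.29]
[-0.08, 0.29]
[-0.1, 0.28]
[-0.11, 0.28]
[-0.13, 0.27]
[-0.14, 0.27]
[-0.15, 0.26]
```

```bash
python3 -m handwheel '[[-0.03,0.3,0,0,0.2],[-0.04,0.3,0,0,0.2],[-0.06,0.3,0,0,0.2],[-0.07,0.29,0,0,0.2],[-0.08,0.29,0,0,0.2],[0,0,0,0,0.2]]' | head -1; python3 -c "
from h import *
plan(.08,8)"
```

```text
time_s: 5.88
t 5.875 angle 0.254 r 0.0603 z 0.2298 Ftan 4.6 Frad -0.7 Fz -5.4 w 0.368
[-0.17, 0.45]
[-0.2, 0.44]
[-0.24, 0.42]
[-0.27, 0.4]
[-0.3, 0.38]
[-0.33, 0.35]
[-0.36, 0.32]
[-0.38, 0.29]
```

```bash
python3 -m handwheel '[[-0.17,0.45,0,0,0.2],[-0.2,0.44,0,0,0.2],[-0.24,0.42,0,0,0.2],[-0.27,0.4,0,0,0.2],[-0.3,0.38,0,0,0.2],[-0.33,0.35,0,0,0.2],[0,0,0,0,0.2]]' | head -1; python3 -c "
from h import *
plan(.08,8)"
```

```text
time_s: 6.75
t 6.75 angle 0.742 r 0.06 z 0.2298 Ftan 4.5 Frad 1.3 Fz -5.9 w 0.361
[-0.35, 0.33]
[-0.38, 0.29]
[-0.41, 0.26]
[-0.43, 0.23]
[-0.44, 0.19]
[-0.46, 0.15]
[-0.47, 0.12]
[-0.47, 0.08]
```

```bash
python3 -m handwheel '[[-0.35,0.33,0,0,0.2],[-0.38,0.29,0,0,0.2],[-0.4,0.26,0,0,0.2],[-0.42,0.23,0,0,0.2],[-0.44,0.19,0,0,0.2],[0,0,0,0,0.2]]' | head -1; python3 - <<'E'
from h import *
import cv2
plan(.05,8)
a=cams.capture('scene')[80:245,205:385]
cv2.imwrite('pics/c3.png',cv2.resize(a,(720,660),interpolation=2)[:590,:,::-1])
E
```

```text
time_s: 7.5
t 7.5 angle 1.143 r 0.0599 z 0.2299 Ftan 4.6 Frad 0.9 Fz -5.3 w 0.371
[-0.27, 0.13]
[-0.29, 0.09]
[-0.29, 0.07]
[-0.3, 0.06]
[-0.3, 0.04]
[-0.3, 0.03]
[-0.3, 0.01]
[-0.3, -0.0]
```

View pics/c3.png

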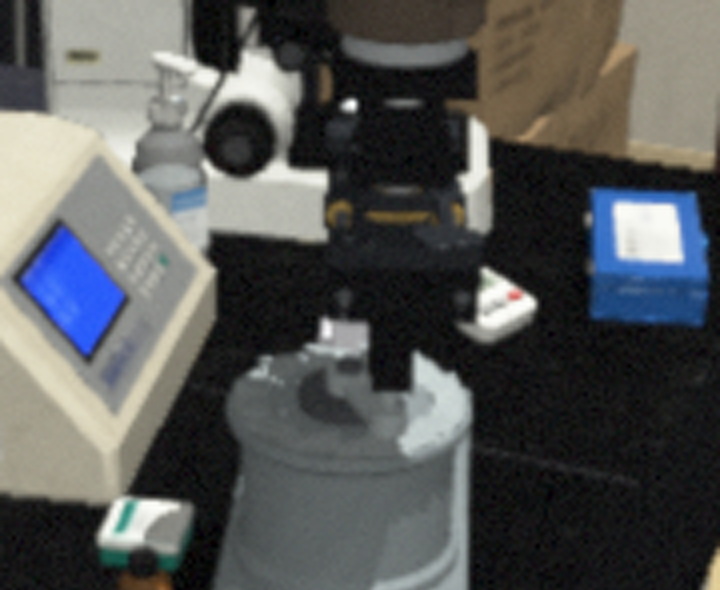

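The crank follows, with the fingers at about (390,370) over the knob, the load steady at 4.6 N and the plate lowered behind. I'll go on to about 1.45 rad.

```bash
python3 -m handwheel '[[-0.28,0.12,0,0,0.2],[-0.29,0.09,0,0,0.2],[-0.29,0.07,0,0,0.2],[-0.3,0.06,0,0,0.2],[-0.3,0.04,0,0,0.2],[-0.3,0.03,0,0,0.2],[0,0,0,0,0.2]]' | head -1; python3 -c "
from h import *
plan(.015,10)"
```

```text
time_s: 8.43
t 8.425 angle 1.437 r 0.06 z 0.2298 Ftan 3.7 Frad -0.8 Fz -5.9 w 0.362
[-0.09, 0.03]
[-0.09, 0.0]
[-0.09, 0.0]
[-0.09, 0.0]
[-0.09, 0.0]
[-0.09, -0.0]
[-0.09, -0.0]
[-0.09, -0.0]
[-0.09, -0.0]
[-0.09, -0.01]
```

```bash
python3 -m handwheel '[[-0.09,0.01,0,0,0.2],[-0.09,0.0,0,0,0.2],[-0.09,0.0,0,0,0.2],[-0.09,0.0,0,0,0.2],[-0.09,0.0,0,0,0.2],[-0.09,0,0,0,0.2],[0,0,0,0,0.2],[0,0,0,0,0.2]]' | head -1; python3 -c "
from h import *
plan(.01,5)"
python3 -m handwheel '[[-0.06,0,0,0,0.2],[-0.06,0.0,0,0,0.2],[-0.06,0.0,0,0,0.2],[0,0,0,0,0.2]]' | head -1; python3 -c "
from h import *
plan(.01,5)"
```

```text
time_s: 9.43
t 9.425 angle 1.521 r 0.06 z 0.2298 Ftan 4.1 Frad -1.4 Fz -6.9 w 0.364
[-0.06, 0.02]
[-0.06, -0.0]
[-0.06, -0.0]
[-0.06, -0.0]
[-0.06, -0.0]
time_s: 9.93
t 9.925 angle 1.55 r 0.06 z 0.2297 Ftan 3.8 Frad -2.0 Fz -5.7 w 0.363
[-0.06, 0.02]
[-0.06, -0.0]
[-0.06, -0.0]
[-0.06, -0.0]
[-0.06, -0.01]
```

```bash
cat >>h.py <<'E'
def ok(lim=2.0):
    plan(.01,0);s=sense();d=s['tcp_pos'][:2]-AX;t=np.array([d[1],-d[0]])/np.hypot(*d)
    raise SystemExit(0 if s['wrist_force'][:2]@t>lim else 1)
E
C='python3 -c "from h import *;ok()"'
python3 -m handwheel '[[-0.06,0.01,0,0,0.2],[-0.06,0,0,0,0.2],[-0.06,0,0,0,0.2],[0,0,0,0,0.2]]' >/dev/null; eval $C &&
python3 -m handwheel '[[-0.06,0,0,0,0.2],[-0.06,0,0,0,0.2],[-0.06,-0.01,0,0,0.2],[0,0,0,0,0.2]]' >/dev/null && eval $C &&
python3 -m handwheel '[[-0.06,-0.01,0,0,0.2],[-0.06,0,0,0,0.2],[-0.06,-0.01,0,0,0.2],[0,0,0,0,0.2]]' >/dev/null && eval $C; python3 -c "
from h import *
plan(.01,10)"
```

```text
t 10.425 angle 1.58 r 0.0601 z 0.2297 Ftan 3.8 Frad -3.0 Fz -5.3 w 0.368
t 10.925 angle 1.609 r 0.0601 z 0.2297 Ftan 3.9 Frad -2.8 Fz -6.1 w 0.368
t 11.425 angle 1.64 r 0.0602 z 0.2297 Ftan 5.0 Frad -3.3 Fz -5.9 w 0.365
t 11.425 angle 1.64 r 0.0602 z 0.2297 Ftan 5.0 Frad -3.3 Fz -5.9 w 0.365
[-0.06, -0.0]
[-0.06, -0.01]
[-0.06, -0.01]
[-0.06, -0.01]
[-0.06, -0.01]
[-0.06, -0.01]
[-0.06, -0.01]
[-0.06, -0.01]
[-0.06, -0.01]
[-0.06, -0.01]
```

```bash
C='python3 -c "from h import *;ok()"'
python3 -m handwheel '[[-0.06,-0.02,0,0,0.2],[-0.06,-0.02,0,0,0.2],[-0.06,-0.01,0,0,0.2],[0,0,0,0,0.2]]' >/dev/null; eval $C &&
python3 -m handwheel '[[-0.06,-0.01,0,0,0.2],[-0.06,-0.01,0,0,0.2],[-0.06,-0.02,0,0,0.2],[0,0,0,0,0.2]]' >/dev/null && eval $C &&
python3 -m handwheel '[[-0.06,-0.01,0,0,0.2],[-0.06,-0.02,0,0,0.2],[-0.06,-0.02,0,0,0.2],[0,0,0,0,0.2]]' >/dev/null && eval $C &&
python3 -m handwheel '[[-0.06,-0.02,0,0,0.2],[-0.06,-0.02,0,0,0.2],[-0.06,-0.02,0,0,0.2],[0,0,0,0,0.2]]' >/dev/null && eval $C; python3 -c "
from h import *
plan(.01,10)"
```

```text
t 11.925 angle 1.671 r 0.0601 z 0.2298 Ftan 4.4 Frad -2.9 Fz -5.1 w 0.369
t 12.425 angle 1.702 r 0.06 z 0.2297 Ftan 4.5 Frad -2.7 Fz -5.6 w 0.371
t 12.925 angle 1.726 r 0.0599 z 0.2295 Ftan 1.8 Frad -1.1 Fz -6.0 w 0.367
t 12.925 angle 1.726 r 0.0599 z 0.2295 Ftan 1.8 Frad -1.1 Fz -6.0 w 0.367
[-0.06, 0.01]
[-0.06, -0.01]
[-0.06, -0.01]
[-0.06, -0.01]
[-0.06, -0.02]
[-0.06, -0.02]
[-0.06, -0.02]
[-0.06, -0.02]
[-0.06, -0.02]
[-0.06, -0.02]
```

```bash
C='python3 -c "from h import *;plan(.01,0)"'
python3 -m handwheel '[[0,0,0,0,0.2]]' >/dev/null;eval $C;python3 -m handwheel '[[0,0,0,0,0.2]]' >/dev/null;eval $C; python3 -m handwheel '[[-0.02,0,0,0,0.2],[0,0,0,0,0.2]]' >/dev/null;eval $C;python3 -m handwheel '[[0,0,0,0,0.2]]' >/dev/null;eval $C
```

```text
t 13.05 angle 1.726 r 0.0599 z 0.2295 Ftan 2.7 Frad -0.7 Fz -5.9 w 0.365
t 13.175 angle 1.727 r 0.0599 z 0.2296 Ftan 2.2 Frad -0.5 Fz -6.1 w 0.362
t 13.425 angle 1.729 r 0.0599 z 0.2296 Ftan 0.2 Frad -0.8 Fz -5.6 w 0.367
t 13.55 angle 1.73 r 0.0599 z 0.2296 Ftan 0.7 Frad -0.8 Fz -5.4 w 0.367
```

The tangential load fell from 4.5 to about 0.5 N, so the plate rests on the glass. I'll hold, then let the pawl down.

```bash
C='python3 -c "from h import *;plan(.01,0)"'
python3 -m handwheel '[[-0.01,0,0,0,0.2],[0,0,0,0,0.2],[0,0,0,0,0.2],[0,0,0,0,0.2],[0,0,0,0,0.2]]' >/dev/null;eval $C;python3 -m handwheel '[[0,0,0.1,0,0.2],[0,0,0.1,0,0.2],[0,0,0.1,0,0.2],[0,0,0.1,0,0.2],[0,0,0,0,0.2]]' >/dev/null;eval $C;python3 -m handwheel '[[0,0,0.1,0,0.2],[0,0,0,0,0.2]]' >/dev/null;eval $C
```

```text
t 14.175 angle 1.733 r 0.0599 z 0.2296 Ftan -0.3 Frad -0.3 Fz -5.2 w 0.367
t 14.8 angle 1.735 r 0.0599 z 0.2256 Ftan -0.3 Frad -2.1 Fz -4.8 w 0.365
t 15.05 angle 1.735 r 0.0599 z 0.2246 Ftan -2.5 Frad -1.3 Fz -5.4 w 0.366
```

```bash
C='python3 -c "from h import *;plan(.01,0)"'
python3 -m handwheel '[[0.01,0,0,0,0.2]]' >/dev/null;eval $C;python3 -m handwheel '[[0,0,0,0,0.2]]' >/dev/null;eval $C
```

```text
t 15.175 angle 1.735 r 0.0599 z 0.2248 Ftan -1.4 Frad -1.9 Fz -5.4 w 0.367
t 15.3 angle 1.735 r 0.0599 z 0.2248 Ftan -1.3 Frad -1.3 Fz -4.9 w 0.368
```

```bash
C='python3 -c "from h import *;plan(.01,0)"'
python3 -m handwheel '[[0.01,0,0,0,0.2],[0,0,0.1,0,0.2],[0,0,0,0,0.2]]' >/dev/null;eval $C;python3 -m handwheel '[[0,0,0.1,0,0.2],[0,0,0,0,0.2]]' >/dev/null;eval $C
```

```text
t 15.675 angle 1.734 r 0.0599 z 0.2237 Ftan -0.4 Frad -1.1 Fz -4.7 w 0.365
t 15.925 angle 1.735 r 0.0599 z 0.223 Ftan -1.4 Frad -0.6 Fz -3.8 w 0.366
```

```bash
C='python3 -c "from h import *;plan(.01,0)"'
python3 -m handwheel '[[0.01,0,0.1,0,0.2],[0,0,0,0,0.2]]' >/dev/null;eval $C;python3 -m handwheel '[[0,0,0.1,0,0.2],[0,0,0,0,0.2]]' >/dev/null;eval $C
```

```text
t 16.175 angle 1.739 r 0.0599 z 0.2228 Ftan -3.0 Frad -0.1 Fz 3.0 w 0.366
t 16.425 angle 1.742 r 0.0599 z 0.2226 Ftan -4.9 Frad -0.8 Fz 8.8 w 0.367
```

The pawl now rests on a tooth slope, because Fz has turned upward. I'll back off to remove the push.

```bash
C='python3 -c "from h import *;plan(.01,0)"'
python3 -m handwheel '[[0.01,0,-0.1,0,0.2],[0,0,0,0,0.2]]' >/dev/null;eval $C;python3 -m handwheel '[[0.0,0,-0.05,0,0.2],[0,0,0,0,0.2]]' >/dev/null;eval $C
```

```text
t 16.675 angle 1.739 r 0.0599 z 0.2227 Ftan -3.6 Frad -0.7 Fz 6.3 w 0.366
t 16.925 angle 1.737 r 0.0599 z 0.2227 Ftan -1.9 Frad 0.4 Fz 5.2 w 0.362
```

```bash
C='python3 -c "from h import *;plan(.01,0)"'
python3 -m handwheel '[[0.01,0,-0.05,0,0.2],[0,0,0,0,0.2]]' >/dev/null;eval $C;python3 -m handwheel '[[0.0,0,-0.04,0,0.2],[0,0,0,0,0.2]]' >/dev/null;eval $C
```

```text
t 17.175 angle 1.734 r 0.0599 z 0.2228 Ftan -1.0 Frad -0.8 Fz 3.0 w 0.365
t 17.425 angle 1.731 r 0.0599 z 0.2229 Ftan -0.5 Frad -2.4 Fz 0.6 w 0.369
```

```bash
python3 -m handwheel '[[0,0,0,0,0.45],[0,0,0,0,0.5],[0,0,0,0,0.6],[0,0,0,0,0.8],[0,0,0,0,0.9],[0,0,0,0,0.9]]'; python3 -m handwheel '[[0,0,-0.5,0,0.9],[0,0,-1,0,0.9],[0,0,-2,0,0.9],[0,0,-2,0,0.9],[0,0,-2,0,0.9],[0,0,-2,0,0.9],[0,0,0,0,0.9]]'
python3 -m handwheel '[[5,-3,0,0,0.9],[5,-3,0,0,0.9],[0,-6,0,0,0.9],[0,-6,0,0,0.9],[0,-6,0,0,0.9],[0,-6,0,0,0.9],[0,-4,0,0,0.9],[0,0,0,0,0.9]]'
python3 - <<'E'
from h import *
import cv2
a=cams.capture('scene')[125:245,225:345];b=cams.capture('top')[145:265,245:405]
cv2.imwrite('pics/c4.png',np.hstack([cv2.resize(a,(340,340),interpolation=2),cv2.resize(b,(453,340),interpolation=2)])[:,:,::-1])
E
```

```text
time_s: 18.18
tcp_pos: [0.507, 0.074, 0.2232]
ee_rot: [[-0.916, -0.4, 0.0], [-0.4, 0.916, 0.0], [-0.0, 0.0, -1.0]]
wrist_force: [-0.8, -0.1, 0.1]
gripper_width: 0.843
time_s: 19.05
tcp_pos: [0.5077, 0.0741, 0.3203]
ee_rot: [[-0.916, -0.4, 0.004], [-0.4, 0.916, 0.002], [-0.005, -0.0, -1.0]]
wrist_force: [0.1, -0.3, -0.2]
gripper_width: 0.9
time_s: 20.05
tcp_pos: [0.5516, -0.2799, 0.3157]
ee_rot: [[-0.918, -0.397, -0.003], [-0.397, 0.918, 0.001], [0.002, 0.002, -1.0]]
wrist_force: [-0.7, 1.0, -0.2]
gripper_width: 0.902
```

View pics/c4.png

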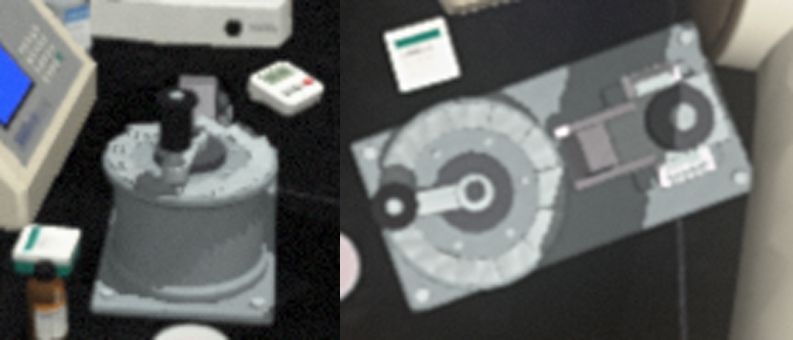

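The knob stands free at scene (287.5,158.5) and top (264.1,218). The plate is down and the bottle, dish and box look untouched. One check of angle and height before handing in.

```bash
python3 - <<'E'
from h import *
k,e=tri([ray('scene',287.5,158.2),ray('top',264.1,218.1)]);d=k[:2]-AX
print(k,e,np.hypot(*d),np.radians(200.1)-np.arctan2(d[1],d[0]))
s=sense();print(s['time_s'],np.abs(s['joint_velocities']).max())
E
python3 -c "
from station import job
print(job.finish_job())"
```

```text
[0.50584823 0.07489932 0.196364  ] [np.float64(0.00020505792582392742), np.float64(0.00020505792582397822)] 0.06102520485198068 1.7127725011213526
20.15 1.5981200678058605
the job is handed in; nothing more can be done
None
```

I lifted the knob about 11 mm and turned the crank back under the load by about 1.73 rad. There the tangential load fell from about 4.5 N to about 0 N, so the plate was resting on the glass. I then let the pawl down onto a tooth slope, opened the gripper, moved clear and handed in at about 20 s.

**Final checks:**
- **Crank:** the knob stayed at about 1.71 rad, measured from the pictures.
- **Pawl:** the cap stands about 6 mm above its first height, good to about 2 mm. That fits a pawl resting on a tooth slope (about 4.5 mm by the arm's height), but the margin to the 7.8 mm limit is thin.
- **Plate:** the pictures show it down. I could not measure the force on the glass directly.
- **Surroundings:** the bottle, dish and box look unmoved where they show in the last picture. The dish shows only at the edge of the crop. The robot touches nothing.

**Slip while lowering:** I pressed briefly on the tooth slope, with about 9 N downward and 5 N along the turning direction at the knob. By my estimate that put under 20 N on the glass. I backed off to near zero before releasing.

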